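# Shut the planter's sprung vent for the night

### The job

The white vent panel on the herb planter is sprung open. Shut it for the night: push it over with the fingertips from behind until it lies flat, keep it pressed down and push on its thumb catch so that it slides home and its free edge is tucked under the retaining lip, then let go so that the lip holds it. Touch the panel only from its outer side: do not pinch it or touch the soft seal underneath, keep off the herbs, and leave the things standing and lying around where they are.

Things in the scene. Friction and masses are not known exactly. Their poses are not given: they have to be found in the camera images.
- planter: Herb planter, grey plastic, fixed to the ledge; 190 mm wide (its x), 440 mm long (its y), 130 mm high, rim 3 mm higher. Origin at the centre of its underside, z up. Its -y half is a flat deck, top 130 mm above the origin, carrying the vent; its +y half is a bed of herbs.
- vent_panel (a joint): Angle (rad) of the white vent panel, a plate 100 mm wide, 72 mm from hinge line to free edge. 0 = flat on the deck, free edge towards planter +y; 1.57 = upright; 2.1 = stop, leaning back towards planter -y. A spring holds it open (1.7 to 2.1 at the start) and swings it open again if let go untucked; when flat, about 2 N pressed down 35 mm from the hinge keeps it down.
- vent_slide (a joint): How far (m) the panel's hinge pin is slid along its slots towards planter +y, taking the whole panel along: 0 to 0.018 (home, at the stop); 0 to 0.003 at the start. It takes 5.5 N to move it either way and it stays where it is left, so a finger that still presses on the panel while drawing back pulls it out again.
- panel_hinge (a point): Centre of the panel's hinge line, 4.5 mm above the deck; the line runs along planter x and moves along planter y with the slide. The steel pin is held at its ends by two cheeks 13 mm high, just outside the panel's width.
- panel_catch (a point): Middle of the foot of the thumb catch's steep face, 45 mm from the hinge line, on the panel's outer face (on top when flat, looking to planter -y when upright). The catch is a wedge 60 mm wide, 8 mm high; the steep face looks to the hinge, the slope falls to the free edge over 16 mm. Between hinge and catch the outer face is plain; when flat it lies 6 mm above the deck.
- panel_edge (a point): Middle of the panel's free edge (plate 3.5 mm thick), 72 mm from the hinge line.
- lip_edge (a point): Middle of the lower front edge of the fixed lip, 11.5 mm above the deck; lip 80 mm wide, 4 mm thick, open towards the hinge. Slide at 0: the flat panel's edge ends 8 mm short of it; slide home: 10 mm in beneath it. The gap over a flat panel is 5.5 mm, so it enters at angles below 0.07 rad; let go, it rises until it rests against the lip, at about 0.08 rad.
- keeper: The fixed plastic block with the retaining lip, 80 mm wide and 16 mm high, on the deck in front of the panel's free edge. Its frame is the planter's.
- panel_seal: Soft dark seal, 94 x 60 x 2.5 mm, glued under the panel (the face that lies on the deck when it is flat and looks to the lip and the herbs when it stands up). Its origin and frame are those of the panel: the hinge line, y towards the free edge, z out of the outer face. Not to be touched.
- herbs: The herbs growing in the planter's bed, from 70 mm to 210 mm along planter y and up to 230 mm above the ledge. Not to be touched. Its frame is the planter's.
- spike: Stainless steel watering spike, a 215 mm rod with a 28 mm head, lying on the ledge; origin under its middle. Bystander.
- marble_jar: Glass jar of marbles, 70 mm across, 94 mm high; origin under its centre. Bystander.
- pot_lifter: Wooden pot lifter, crossed tongs about 260 mm long and 21 mm high, lying on the ledge; origin under its pivot. Bystander.
- clip_a: Red plastic plant clip, 36 x 20 x 26 mm, lying on the planter's deck beside the panel; origin under its centre. Bystander.
- clip_b: Red plastic plant clip, 36 x 20 x 26 mm, lying on the planter's deck in the corner behind the hinge; origin under its centre. Bystander.
- clay_pot: Small clay pot, 96 mm across, 85 mm high; origin under its centre. Bystander.
- trowel: Hand trowel, 280 mm long, lying on the ledge; origin under the neck of the blade. Bystander.

How it is judged (in metres and radians):
On the way, in this order (a step that is already met when the one before it is completed fails the run):
1. the panel is folded down, its edge still short of the lip (value of joint vent_panel below 0.12 rad and value of joint vent_slide below 0.01 m), for 0.02 s.
2. the panel has been slid home with its edge beneath the lip (value of joint vent_panel below 0.13 rad and value of joint vent_slide above 0.014 m and y of panel_edge in the frame of lip_edge above 0.005 m and z of panel_edge in the frame of lip_edge below 0 m), for 0.1 s.
At the end, for the whole second after the job is handed in: The panel is shut and at rest, held down against its spring by the lip alone: panel angle below 0.13 rad, slid at least 14 of its 18 mm, its edge more than 5 mm in beneath the lip and lower than the lip's underside; every bystander within 15 mm of where it started (all of step 2 and velocity of joint vent_panel between -0.05 and 0.05 rad/s and not (distance of spike from where it was at the start of the episode above 0.015 m) and not (distance of marble_jar from where it was at the start of the episode above 0.015 m) and not (distance of pot_lifter from where it was at the start of the episode above 0.015 m) and not (distance of clip_a from where it was at the start of the episode above 0.015 m) and not (distance of clip_b from where it was at the start of the episode above 0.015 m) and not (distance of clay_pot from where it was at the start of the episode above 0.015 m) and not (distance of trowel from where it was at the start of the episode above 0.015 m)); the robot touches nothing.
It fails at once if the seal on the panel's underside is touched (as in pinching the panel) (contact force between any of the fingers, the arm and panel_seal above 0.5 N).
It fails at once if the herbs are touched (contact force between any of the fingers, the arm and herbs above 1 N).
It fails at once if a bystander is lifted, carried or shoved more than 15 mm (distance of any of spike, marble_jar, pot_lifter, clip_a, clip_b, clay_pot, trowel from where it was at the start of the episode above 0.015 m).
It also fails if it takes over 38 s, if anything falls off the work surface, if the arm or the gripper's body presses on something with over 40 N, if the wrist force passes 120 N, or if a joint passes its speed limit or range.

### The arm

A 6-joint arm with a two-finger parallel gripper is mounted at the origin on the work surface. World frame = base frame: x ahead of the robot, y to its left, z up, the work surface at z = 0. Lengths are in mm, angles in rad, forces in N, time in s.
With the tool pointing down it reaches from about 275 to 775 mm from the base axis. Payload 14.6 kg.
Tool frame: the origin (TCP) lies on the centre line of the jaws, within the pads' length; the fingertips stand 25 mm ahead of it and the grasp point (between the pads) lies 6 mm ahead of it; z points along the fingers, x is the direction in which the jaws open and shut, and the axes are right-handed (so a half turn about z gives the same grasp; the last joint's range is limited). The gripper opens to 85 mm and grips with 20 to 120 N. Pads are 22 mm wide; open, the fingers measure 114 mm over their backs; the gripper's body (76 mm by 85 mm) begins 54 mm behind the grasp point. The pads swing forward as they close: fully open they stand 13 mm farther back than shut.
Start: joints at [-1.367, 0.263, -0.048, 1.259, 0, 1.415], TCP at [184.348, -491.573, 256.278] pointing down, gripper open.
Joint ranges: [-2.65, 2.65], [-0.89, 1.7], [-1.18, 1.37], [-2.13, 2.11], [-1.35, 1.29], [-3.14, 3.14]. Speed limits (rad/s): [1.89, 1.89, 2.57, 2.79, 3.14, 3.14].

### API

Orientations are given as a 3x3 rotation matrix whose columns are the frame's x, y, z axes.
In Python, from station import bot gives the robot as it stands. Calls block until the motion is done:
- bot.move_to(position, orientation): joint-space move of the TCP to a pose.
- bot.movel(position, orientation=None, rate=150, max_force=None): straight line of the TCP; orientation=None keeps the orientation; rate is the mean speed in mm/s. With max_force (N) it stops when the force on the tool has changed by that much, and returns True; else False.
- bot.set_joints(angles): joint-space move.
- bot.set_gripper(opening, f_grip=None): opening from 0.0 (shut) to 1.0 (fully open); f_grip is the grip in N (None keeps the last); returns when the fingers have stopped.
- bot.wait(seconds).
- bot.solve_ik(position, orientation): joint angles nearest the present ones, or None.
- bot.get_image(name): name is "side" or "top" or "wrist"; returns a dict with "pixels" (400x640x3 uint8, red, green, blue), "z_map" (400x640 float32, mm along the optical axis (not along the pixel's ray), 0 where there is no reading), "camera_matrix" (3x3 intrinsics, pixels), "R" (3x3) and "t" (3): a world point X has camera coordinates R X + t; the wrist camera has in their place "mount" (4x4, takes a point from camera to tool coordinates, whose origin is the TCP and whose axes are the tool frame's). Camera axes: x right, y down, z forward; pixel columns grow to the right and rows downward; lengths in mm; the calibration is good to about 2 mm. The wrist camera is an equidistant fisheye: a pixel r from the principal point sees the ray r / f radians off the axis. A picture is of the moment at which its call begins: read the wrist's pose just before it.
A pose or a line that the arm cannot do raises bot.IKError and nothing moves.
- bot.hand_in(): hands the job in, once; it reports no verdict.
Readings, each from a call of its own:
- bot.get_t(): time.
- bot.get_q(): joint angles.
- bot.get_qvel(): joint speeds.
- bot.get_tau(): joint torques, N m.
- bot.get_position(): TCP position.
- bot.get_tool_rot(): TCP orientation.
- bot.get_wrist_force(): force on the tool from outside, world axes, zero at the start.
- bot.get_torque(): the same for the moment, N m.
- bot.get_width(): opening from 0.0 (shut) to 1.0 (fully open).
Only numpy, scipy, OpenCV 4.12 (cv2) and the standard library are available. Lean on these libraries where they do the work, as an engineer would, in place of code of your own. Each camera call takes 0.05 s, during which the arm holds its last target.

## Working session

There is one attempt and no reset: what is moved stays moved. The work goes in short steps, each a Python script; the robot and the scene stay as the last script left them, time stands still between calls to the robot, and variables do not carry over. Pictures are saved under pics/ and viewed, and the job is handed in when it is done.

```bash
ls; mkdir -p pics; python3 - <<'E'
from station import bot
import cv2,pickle
print(bot.get_t(),bot.get_position(),bot.get_tool_rot())
for n in("side","top","wrist"):
    d=bot.get_image(n); pickle.dump(d,open(f"{n}0.pkl","wb"))
    cv2.imwrite(f"pics/{n}0.png",d["pixels"][:,:,::-1])
    print(n,d["camera_matrix"].tolist(),{k:d[k].tolist() for k in("R","t","mount") if k in d})
E
```

```text
pics
0.0 [ 184.29623099 -491.33391229  255.83363614] [[ 3.51142527e-01 -9.36321994e-01 -2.21292959e-04]
 [-9.36321472e-01 -3.51142568e-01  9.99270363e-04]
 [-1.01334420e-03 -1.43684972e-04 -9.99999476e-01]]
side [[495.37074349210155, 0.0, 319.36970768554846], [0.0, 495.37074349210155, 200.33370169640034], [0.0, 0.0, 1.0]] {'R': [[0.5843785146971943, 0.8114616220456365, 0.005638041092923621], [0.6355752398422686, -0.453371174565299, -0.6248989458886325], [-0.504525386932852, 0.3687609171541169, -0.7806852886534434]], 't': [-372.8947637440218, -257.1296763978854, 1460.250617271902]}
top [[454.10975449902867, 0.0, 322.3098843171535], [0.0, 454.10975449902867, 199.26349638314755], [0.0, 0.0, 1.0]] {'R': [[0.007220632512553653, -0.9998957491793707, -0.01250412888383237], [-0.9857296916653466, -0.005014154792312144, -0.1682612053358091], [0.1681809663293062, 0.013540643439053042, -0.9856631339051883]], 't': [79.43634687365099, 596.5893500169664, 1082.0829979481118]}
wrist [[309.70691628693146, 0.0, 317.78926292655757], [0.0, 309.70691628693146, 199.37161344537077], [0.0, 0.0, 1.0]] {'mount': [[0.9999999068193887, -0.0002846343429893266, -0.0003245681787764823, -0.8961931909438059], [0.0003589620696884419, 0.9659020494989741, 0.25890751615183405, -65.15490329311545], [0.00023980709832740368, -0.258907608534339, 0.9659020616685647, -117.64154200390658], [0.0, 0.0, 0.0, 1.0]]}
```

View pics/side0.png

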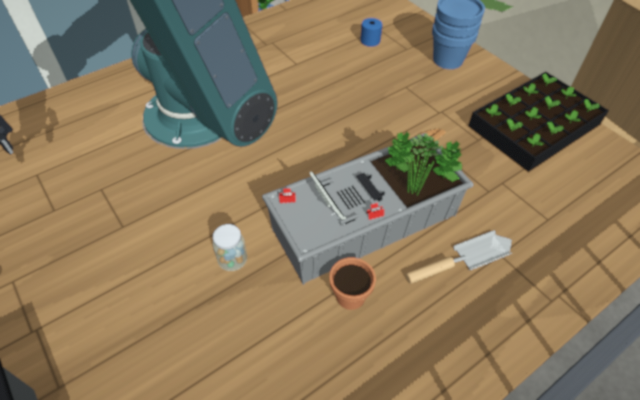

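View pics/top0.png

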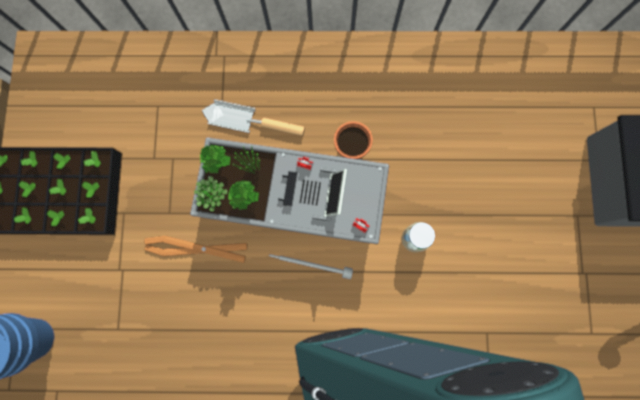

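View pics/wrist0.png

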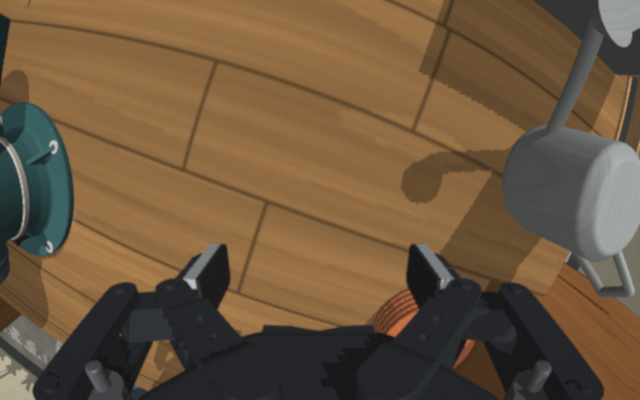

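```bash
cat > h.py <<'E'
import numpy as np,cv2,pickle
def load(n): return pickle.load(open(n+".pkl","rb"))
def unproj(d,u,v,z=None):
    """world point at pixel: intersect plane z or use depth"""
    K=d["camera_matrix"];R=d["R"];t=d["t"]
    r=np.linalg.inv(K)@np.array([u,v,1.])
    c=-R.T@t; w=R.T@r
    if z is None: s=d["z_map"][int(round(v)),int(round(u))]
    else: s=(z-c[2])/w[2]
    return c+s*w
def proj(d,X):
    x=d["K"] if 0 else d["camera_matrix"]@(d["R"]@np.asarray(X,float)+d["t"]); return x[:2]/x[2]
E
python3 - <<'E'
from h import *
d=load("top0");p=d["pixels"][125:255,180:400,::-1]
cv2.imwrite("pics/topc.png",cv2.resize(p,None,fx=3.6,fy=3.6,interpolation=cv2.INTER_CUBIC))
d=load("side0");p=d["pixels"][120:290,250:490,::-1]
cv2.imwrite("pics/sidec.png",cv2.resize(p,None,fx=3.3,fy=3.3,interpolation=cv2.INTER_CUBIC))
E
```

```text
(no output)
```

View pics/topc.png

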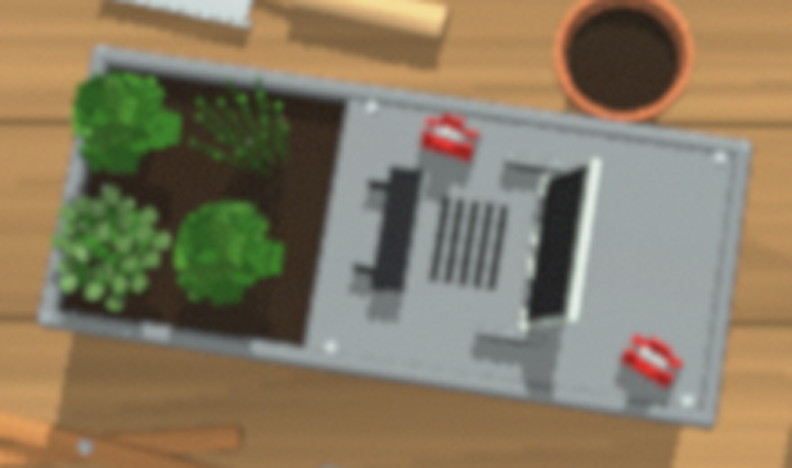

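View pics/sidec.png

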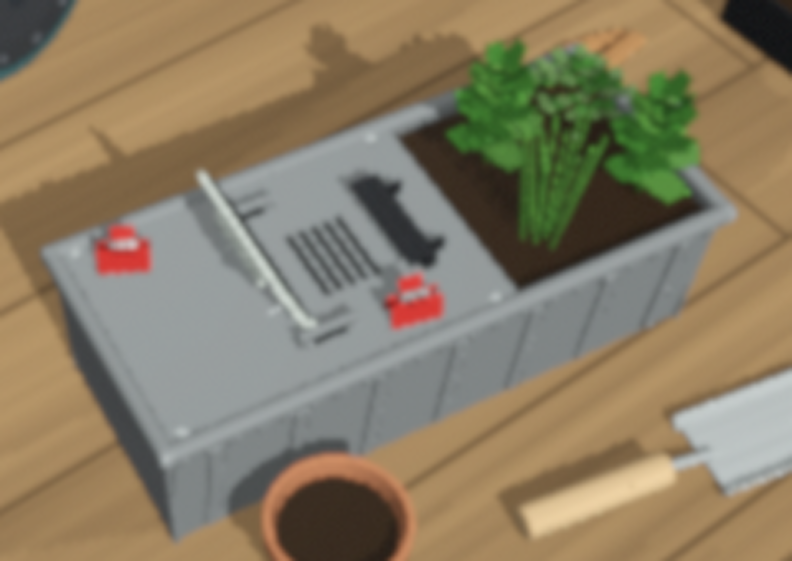

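```bash
cat > fit.py <<'E'
from h import *
from scipy.optimize import least_squares
T=load("top0");S=load("side0")
C={'mm':(-95,-220),'pm':(95,-220),'pp':(95,220),'mp':(-95,220)}
# top crop coords
tc={'pp':(97,48),'pm':(750,143),'mm':(715,425),'mp':(40,322)}
sc={'mm':(42,248),'pm':(170,460),'pp':(735,210)}
obs=[]
for k,v in tc.items(): obs.append((T,C[k],np.array(v)/3.6+(180,125)-.36,k+'T'))
for k,v in sc.items(): obs.append((S,C[k],np.array(v)/3.3+(250,120)-.36,k+'S'))
def W(p,X): 
    c,s=np.cos(p[2]),np.sin(p[2]); return np.array([p[0]+c*X[0]-s*X[1],p[1]+s*X[0]+c*X[1],X[2]])
f=lambda p:np.concatenate([proj(d,W(p,(*c,133)))-o for d,c,o,_ in obs])
for sel in('T','S','TS'):
    O=[o for o in obs if o[3][-1] in sel]
    g=lambda p:np.concatenate([proj(d,W(p,(*c,133)))-o for d,c,o,_ in O])
    r=least_squares(g,[550,0,-.1]);print(sel,r.x,np.round(r.fun,1))
p=r.x
for k,v in tc.items(): print(k,unproj(T,*(np.array(v)/3.6+(180,125)),133))
np.save("planter.npy",p)
E
python3 fit.py
python3 - <<'E'
from h import *
T=load("top0");S=load("side0")
# depth inspect
for d,n in((T,'T'),(S,'S')):
    print(n,(d["z_map"]==0).mean())
p=np.load("planter.npy");c,s=np.cos(p[2]),np.sin(p[2])
R=np.array([[c,-s,0],[s,c,0],[0,0,1]])
for d,n,(u0,u1,v0,v1) in((T,'T',(318,352,165,220)),(S,'S',(305,350,165,225))):
    P=np.array([R.T@(unproj(d,u,v)-[p[0],p[1],0]) for v in range(v0,v1) for u in range(u0,u1)])
    m=(P[:,2]>145)&(abs(P[:,0])<75)&(P[:,2]<225)
    Q=P[m];print(n,len(Q)); 
    A=np.c_[Q[:,2]-134.5,np.ones(len(Q))]; co=np.linalg.lstsq(A,Q[:,1],rcond=None)[0]; print(co, Q[:,0].min(),Q[:,0].max(),Q[:,2].max(), np.std(A@co-Q[:,1]))
    deck=P[(P[:,2]<140)];print("deck z",np.median(deck[:,2]))
E
```

```text
T [ 6.05902523e+02  1.56659168e+02 -1.45061711e-01] [-1.1 -1.4  1.6 -1.   0.7  1.1 -1.2  0.9]
S [ 6.06490616e+02  1.59125823e+02 -1.34934684e-01] [-0.6 -0.1 -0.8  0.6  1.6 -1.2]
TS [ 6.06469956e+02  1.57765949e+02 -1.40923899e-01] [-1.8 -1.3  1.  -1.6  0.4  0.5 -1.6  1.1 -1.1 -0.3 -2.   0.6  1.3 -0.4]
pp [727.4651823  356.96944029 133.        ]
pm [664.82454514 -71.81395103 133.        ]
mm [481.85785286 -46.62652841 133.        ]
mp [545.03037791 384.49045543 133.        ]
T 0.00396484375
S 0.00380078125
T 603
[ -0.50159664 -85.42259057] -59.891897999098035 56.763960297586735 205.47747445842572 2.307882540604493
deck z 130.14185992827038
S 308
[ -0.46262099 -90.92688959] -55.58924949157222 59.557553346191085 204.9643823715047 4.852856039182115
deck z 131.07661179269815
```

```bash
cat >> h.py <<'E'
P0=np.load("planter.npy")
def frame(p=P0):
    c,s=np.cos(p[2]),np.sin(p[2])
    return np.array([[c,-s,0],[s,c,0],[0,0,1]]),np.array([p[0],p[1],0.])
RP,OP=frame()
def w(x,y,z): return RP@np.array([x,y,z],float)+OP
RT=np.c_[-RP[:,0],RP[:,1],[0,0,-1]]
def wristpts(d,pos,rot,uv=None):
    K=d["camera_matrix"];Z=d["z_map"]
    v,u=np.mgrid[:400,:640] if uv is None else (np.array(uv)[:,1],np.array(uv)[:,0])
    x=(u-K[0,2])/K[0,0];y=(v-K[1,2])/K[1,1];r=np.hypot(x,y)+1e-9
    z=Z[np.round(v).astype(int),np.round(u).astype(int)] 
    t=np.tan(np.minimum(r,1.5)); c=np.stack([x/r*t*z,y/r*t*z,z],-1)
    M=d["mount"]; tl=c@M[:3,:3].T+M[:3,3]
    wp=tl@np.asarray(rot).T+np.asarray(pos)
    return (wp-OP)@RP   # planter frame
E
python3 - <<'E'
from h import *
from station import bot
bot.set_gripper(0.0,20)
p=bot.get_position(); q=bot.solve_ik(w(0,-150,350),RT); print(q)
bot.movel([p[0],p[1],400],rate=200)
print(bot.solve_ik(w(0,-150,350),RT), bot.solve_ik(w(0,-60,160),RT))
bot.move_to(w(0,-150,350),RT)
print(bot.get_t(),bot.get_q())
pos,rot=bot.get_position(),bot.get_tool_rot()
d=bot.get_image("wrist");d["pos"],d["rot"]=pos,rot
pickle.dump(d,open("wrist1.pkl","wb"));cv2.imwrite("pics/wrist1.png",d["pixels"][:,:,::-1])
E
```

```text
[-0.12333462  0.36899676  0.36126738  1.56306694  0.         -1.55320704]
[-0.12333462  0.36899676  0.36126738  1.56306694  0.         -1.55320704] [ 0.02863137  0.44269125 -0.03587314  1.09223194  0.         -1.40124106]
4.2917 [-1.24122231e-01  3.68988412e-01  3.61158436e-01  1.56303329e+00
 -9.17344661e-05 -1.55267489e+00]
```

View pics/wrist1.png

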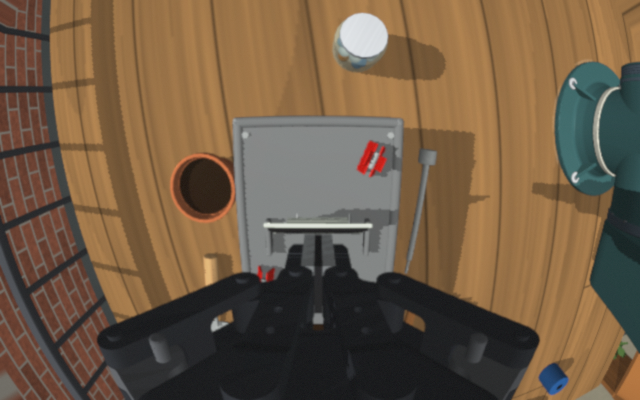

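```bash
python3 - <<'E'
from h import *
d=load("wrist1");P=wristpts(d,d["pos"],d["rot"])
def at(u,v): return np.round(P[v,u],1)
for n,uv in dict(edgeL=(268,226),edgeM=(300,226),edgeR=(368,226),deck=(300,180),deck2=(320,140),rimTL=(236,120),rimTR=(400,121),rimL=(239,180),rimR=(398,200),clipb=(374,158),clipa=(266,272)).items(): print(n,at(*uv))
for u in (290,310,330,350): print(u,[(v,*np.round(P[v,u,1:],1)) for v in range(212,234,2)])
p=d["pixels"][100:300,220:420,::-1]
cv2.imwrite("pics/w1c.png",cv2.resize(p,None,fx=3,fy=3,interpolation=cv2.INTER_CUBIC))
# refined fit of panel from top view depth
T=load("top0")
for n in("top0","side0"):
  D=load(n);v,u=np.mgrid[:400,:640];r=np.stack([u,v,np.ones_like(u)],-1)@np.linalg.inv(D["camera_matrix"]).T*D["z_map"][...,None]
  Q=((r-D["t"])@D["R"]-OP)@RP
  m=(abs(Q[...,0])<45)&(Q[...,2]>150)&(Q[...,2]<215)&(Q[...,1]>-140)&(Q[...,1]<-60)
  q=Q[m]
  for lo in range(150,210,8):
    s=q[(q[:,2]>=lo)&(q[:,2]<lo+8)]
    if len(s): print(n,lo,len(s),np.round(np.percentile(s[:,1],[5,50,95]),1))
  # keeper
  m=(abs(Q[...,0])<35)&(Q[...,2]>141)&(Q[...,2]<152)&(Q[...,1]>-30)&(Q[...,1]<40);q=Q[m];print("keeper",len(q),np.percentile(q,[2,50,98],axis=0).round(1).tolist())
E
```

```text
edgeL [  45.5 -118.1  200.5]
edgeM [  15.8 -118.1  200. ]
edgeR [ -46.9 -118.1  200.8]
deck [  19.2 -146.8  129. ]
deck2 [  -3.1 -191.5  131.6]
rimTL [  88.9 -215.5  132.1]
rimTR [ -90.9 -214.1  132.1]
rimL [  88.1 -148.1  132.6]
rimR [ -92.6 -124.4  132.5]
clipb [ -59.1 -174.7  150.8]
clipa [ 60.5 -40.9 147.2]
290 [(212, np.float64(-109.8), np.float64(130.1)), (214, np.float64(-107.3), np.float64(129.9)), (216, np.float64(-105.3), np.float64(130.9)), (218, np.float64(-118.8), np.float64(178.9)), (220, np.float64(-117.3), np.float64(180.5)), (222, np.float64(-116.9), np.float64(185.4)), (224, np.float64(-120.4), np.float64(200.9)), (226, np.float64(-118.4), np.float64(201.0)), (228, np.float64(-114.6), np.float64(195.8)), (230, np.float64(-110.9), np.float64(191.4)), (232, np.float64(-101.4), np.float64(172.1))]
310 [(212, np.float64(-110.1), np.float64(131.0)), (214, np.float64(-107.6), np.float64(130.6)), (216, np.float64(-105.2), np.float64(130.7)), (218, np.float64(-118.8), np.float64(178.9)), (220, np.float64(-117.3), np.float64(180.3)), (222, np.float64(-117.3), np.float64(186.
[... 1197 characters left out ...]
t64(194.3)), (232, np.float64(-102.2), np.float64(174.3))]
top0 150 56 [-97.9 -95.8 -93.7]
top0 158 59 [-101.3  -99.5  -97.5]
top0 166 56 [-104.8 -102.8 -100.9]
top0 174 65 [-108.9 -106.2 -104.2]
top0 182 64 [-111.9 -110.  -108. ]
top0 190 114 [-121.2 -115.  -111.8]
top0 198 87 [-122.1 -119.8 -115.8]
keeper 297 [[-33.5, -12.3, 141.9], [-0.3, -1.0, 145.2], [33.6, 17.0, 149.9]]
side0 150 5 [-96.4 -94.9 -93.8]
side0 158 5 [-100.3  -98.9  -97.7]
side0 166 6 [-113.4 -102.3 -102. ]
side0 174 40 [-121.2 -119.8 -106.3]
side0 182 55 [-120.4 -119.1 -109. ]
side0 190 43 [-119.1 -115.6 -112.6]
side0 198 71 [-122.8 -120.9 -115.5]
keeper 264 [[-32.6, -13.2, 142.2], [0.7, -2.2, 146.3], [33.4, 16.7, 149.4]]
```

View pics/w1c.png

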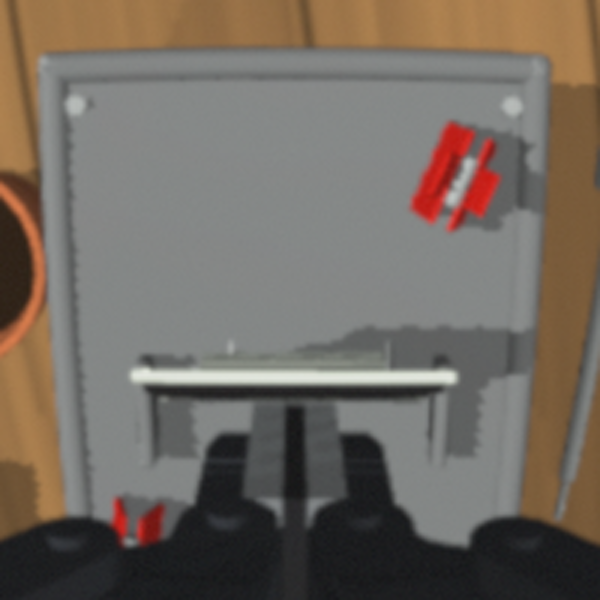

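```bash
cat >> h.py <<'E'
HY,HZ=-92.,134.5
def tip(y,z): # leading lower corner rel. to hinge (slide at start) -> TCP world
    return w(0,HY+y-11,HZ+z+25)
def rep(bot,tag=""):
    p=(bot.get_position()-OP)@RP; f=bot.get_wrist_force()@RP
    print(tag,"t%.2f corner y%.1f z%.1f x%.1f F"%(bot.get_t(),p[1]+11-HY,p[2]-25-HZ,p[0]),np.round(f,1))
def snap(bot,n,name="wrist"):
    pos,rot=bot.get_position(),bot.get_tool_rot()
    d=bot.get_image(name);d["pos"],d["rot"]=pos,rot
    pickle.dump(d,open(n+".pkl","wb"));cv2.imwrite(f"pics/{n}.png",d["pixels"][:,:,::-1]);return d
E
python3 - <<'E'
from h import *
from station import bot
rep(bot,"start")
bot.movel(tip(-62,34),RT,rate=200); rep(bot,"down")
for y in (-45,-31,-20,-10,0):
    s=bot.movel(tip(y,34),RT,rate=60,max_force=12); rep(bot,str((y,s)))
    if s: break
snap(bot,"wrist2");snap(bot,"top2","top");snap(bot,"side2","side")
for n in("top","side"):
    d=load(n+"2");p=d["pixels"][110:270,220:440,::-1];cv2.imwrite(f"pics/{n}2c.png",cv2.resize(p,None,fx=3.6,fy=3.6,interpolation=cv2.INTER_CUBIC))
E
```

```text
start t4.34 corner y-47.5 z190.5 x0.1 F [-0.4  0.3  0.4]
down t5.28 corner y-62.0 z35.0 x0.5 F [-0.1  0.5  0.6]
(-45, False) t5.71 corner y-44.5 z34.2 x0.0 F [ 0.4 -0.   0. ]
(-31, False) t6.09 corner y-30.6 z34.0 x-0.0 F [ 0.3 -0.6 -0.9]
(-20, False) t6.42 corner y-19.6 z34.0 x-0.0 F [ 0.3  0.  -0.5]
(-10, False) t6.74 corner y-9.6 z34.0 x-0.0 F [ 0.1 -0.2 -0.3]
(0, False) t7.06 corner y0.4 z34.0 x-0.0 F [ 0.1  0.4 -0.5]
```

View pics/side2c.png

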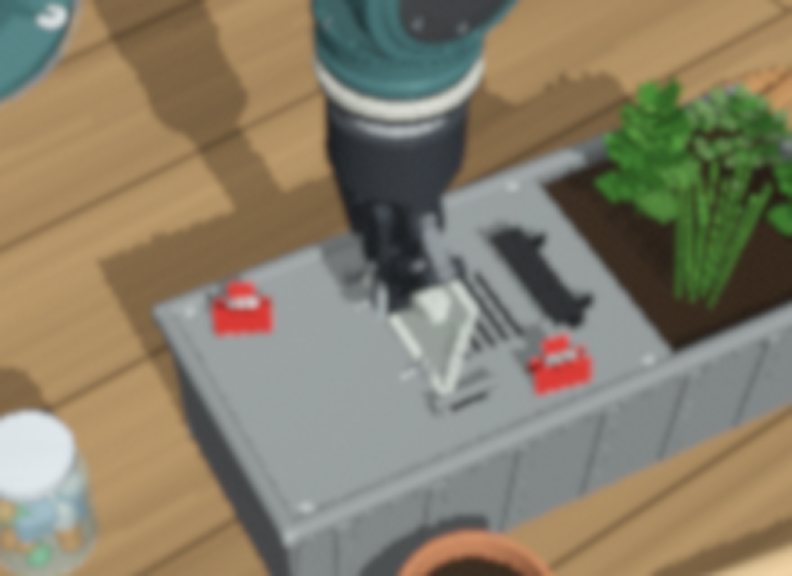

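View pics/top2c.png

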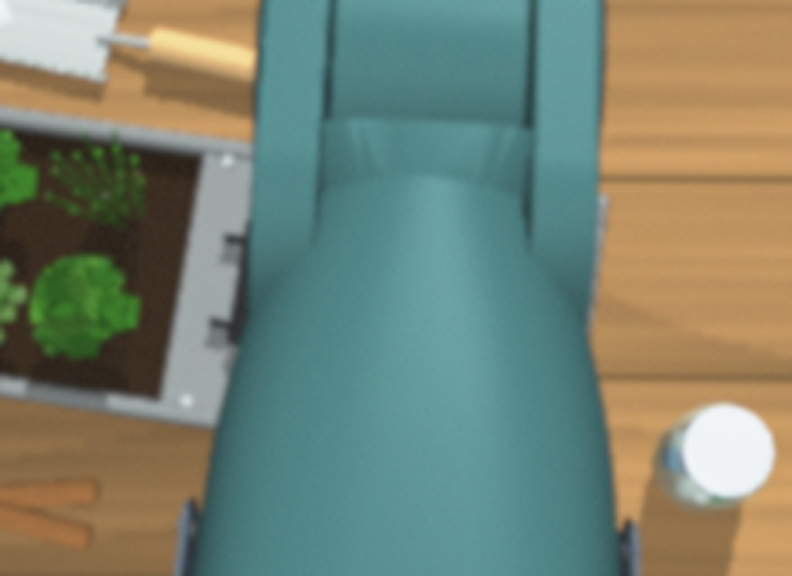

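View pics/wrist2.png

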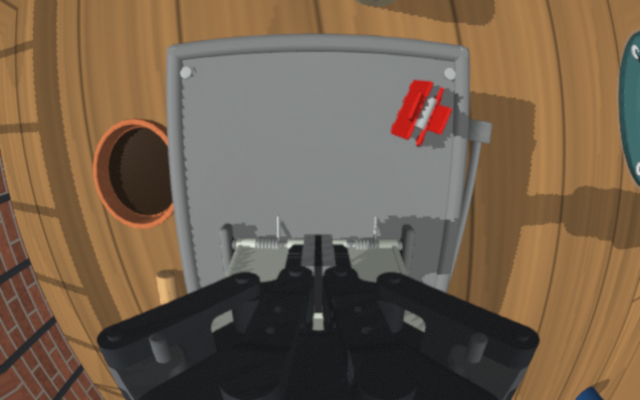

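```bash
python3 - <<'E'
from h import *
from station import bot
d=load("wrist2");P=wristpts(d,d["pos"],d["rot"])
print("pin",P[244,262].round(1),P[244,385].round(1))
for a in (75,62,50,40,30,22,15,9,4):
    th=np.radians(a); r=np.interp(a,[4,25],[38,32])
    z=r*np.sin(th)+1.5*np.cos(th); y=r*np.cos(th)-1.5*np.sin(th)
    s=bot.movel(tip(y,z),RT,rate=60,max_force=12); rep(bot,str((a,s)))
    if s: break
snap(bot,"wrist3");snap(bot,"side3","side")
d=load("side3");p=d["pixels"][110:270,220:440,::-1];cv2.imwrite("pics/side3c.png",cv2.resize(p,None,fx=3.6,fy=3.6,interpolation=cv2.INTER_CUBIC))
E
```

```text
pin [ 33.3 -93.  139.3] [-42.  -92.5 138.4]
(75, False) t7.48 corner y7.1 z31.1 x-0.1 F [ 0.9 -0.  -0.1]
(62, False) t7.76 corner y14.1 z28.8 x-0.1 F [ 0.6 -0.5  0.4]
(50, False) t8.02 corner y19.7 z25.3 x-0.1 F [ 1.  -0.2  0.9]
(40, False) t8.27 corner y23.7 z21.5 x-0.1 F [ 0.5 -0.3  0.3]
(30, False) t8.52 corner y27.1 z17.0 x-0.1 F [0.1 0.3 0.4]
(22, False) t8.77 corner y30.0 z13.5 x-0.0 F [ 0.  -0.7  0.1]
(15, False) t9.02 corner y33.5 z10.3 x-0.0 F [0.3 0.  1.2]
(9, False) t9.27 corner y36.1 z7.0 x-0.0 F [ 1.1 -0.3  0.9]
(4, False) t9.52 corner y38.0 z3.9 x-0.0 F [-0.  -0.1  0.3]
```

View pics/side3c.png

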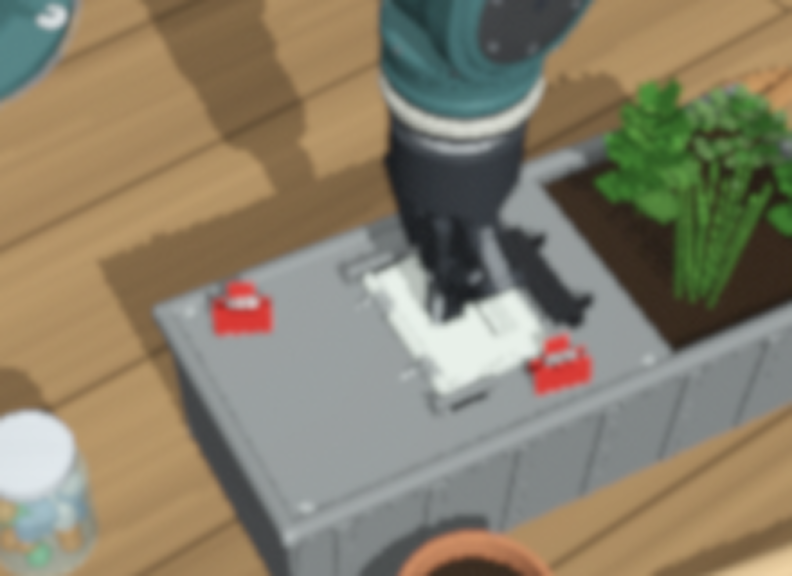

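View pics/wrist3.png

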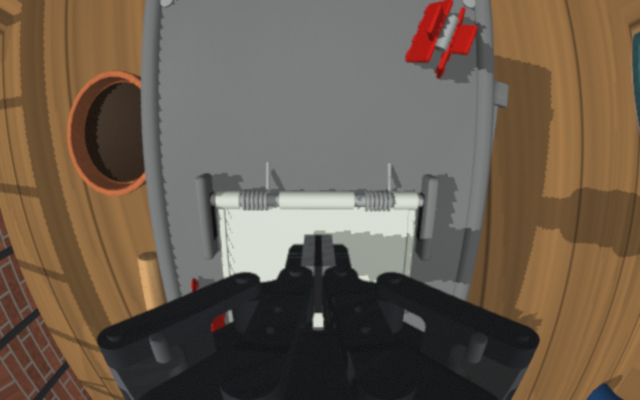

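```bash
python3 - <<'E'
from h import *
from station import bot
d=load("wrist3");P=wristpts(d,d["pos"],d["rot"])
print("pin",P[200,230].round(1),P[200,405].round(1),"face",P[230,250].round(1),P[260,290].round(1),P[260,370].round(1))
s=bot.movel(tip(39,-4),RT,rate=10,max_force=5); rep(bot,f"press{s}")
bot.wait(.15); rep(bot)
snap(bot,"wrist4"); d=load("wrist4");P=wristpts(d,d["pos"],d["rot"])
print("pin",P[200,230].round(1),P[200,405].round(1))
print([P[v,270].round(1).tolist() for v in (215,225,235,245,255,265)])
E
```

```text
pin [ 42.2 -91.2 139. ] [-43.  -91.4 139.7] face [ 33.6 -74.9 136.7] [ 11.2 -71.2 162.6] [-27.6 -58.9 138.2]
pressTrue t10.08 corner y38.2 z1.3 x0.1 F [-2.  -0.7  8.1]
 t10.23 corner y38.2 z1.3 x0.1 F [-0.  -1.8  8.1]
pin [ 41.7 -91.6 138.5] [-42.3 -91.7 139.1]
[[22.9, -83.1, 135.1], [23.0, -78.2, 136.0], [23.2, -73.0, 136.4], [23.4, -68.0, 137.2], [24.0, -61.5, 135.1], [24.3, -55.9, 135.5]]
```

View pics/wrist4.png

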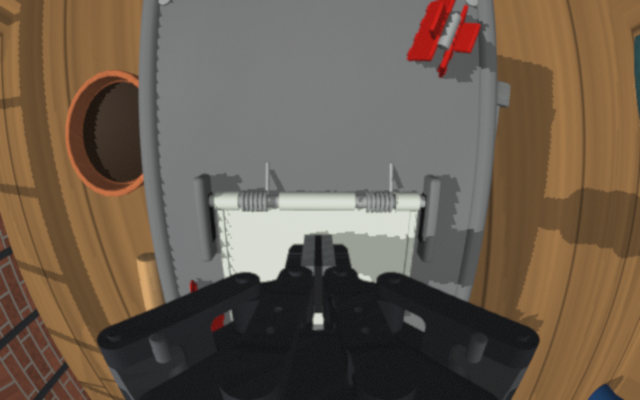

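```bash
python3 - <<'E'
from h import *
from station import bot
z=1.0
for y in (42,45,48,52,56,60,63,65):
    s=bot.movel(tip(y,z),RT,rate=25,max_force=18); rep(bot,f"{y} {s}")
    if s: break
snap(bot,"wrist5"); d=load("wrist5");P=wristpts(d,d["pos"],d["rot"])
snap(bot,"side5","side")
d=load("side5");p=d["pixels"][110:270,220:440,::-1];cv2.imwrite("pics/side5c.png",cv2.resize(p,None,fx=3.6,fy=3.6,interpolation=cv2.INTER_CUBIC))
print([P[v,230].round(1).tolist() for v in (180,185,190,195,200,205,210,215)])
E
```

```text
42 False t10.58 corner y41.7 z1.3 x0.1 F [-0.2 -1.5  7.4]
45 False t10.85 corner y44.6 z1.3 x0.1 F [-0.4 -3.   7. ]
48 False t11.12 corner y47.6 z1.3 x0.1 F [-0.5 -3.5  6.9]
52 False t11.43 corner y51.7 z1.3 x0.2 F [-0.2 -3.1  7.1]
56 False t11.73 corner y55.7 z1.3 x0.2 F [-0.2 -2.9  7.7]
60 False t12.04 corner y59.7 z1.3 x0.2 F [ 0.4 -2.7  6.5]
63 False t12.31 corner y62.7 z1.3 x0.2 F [-0.8 -2.2  6.9]
65 False t12.56 corner y64.1 z1.2 x0.2 F [-0.1 -7.   6.1]
[[41.4, -75.4, 137.6], [40.9, -73.4, 139.7], [41.7, -70.5, 137.5], [42.4, -67.6, 136.0], [42.7, -65.0, 135.6], [42.8, -62.6, 136.0], [42.8, -60.1, 136.4], [43.3, -57.3, 135.7]]
```

View pics/wrist5.png

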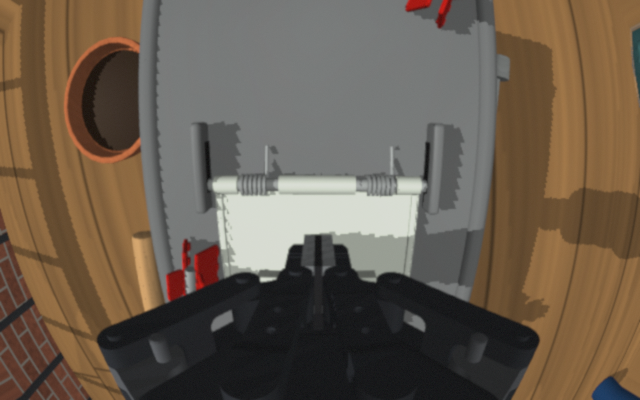

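View pics/side5c.png

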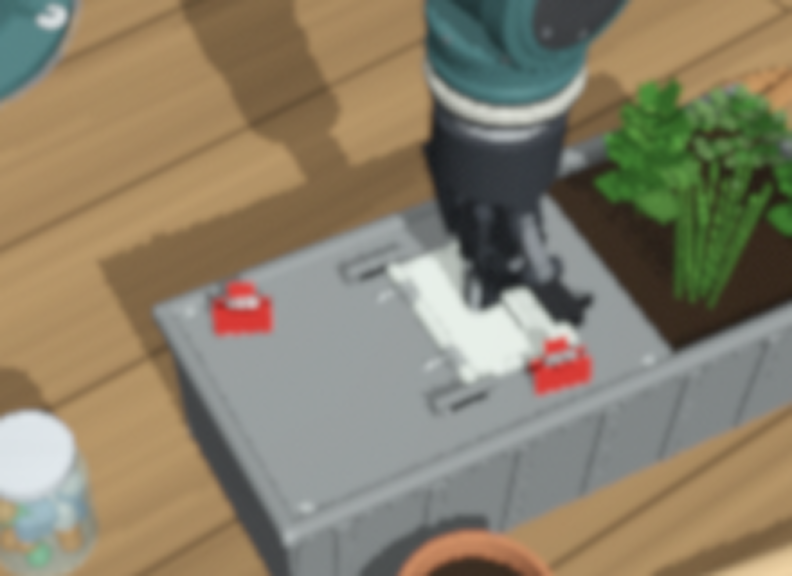

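```bash
python3 - <<'E'
from h import *
from station import bot
bot.movel(tip(64.5,4),RT,rate=10); rep(bot,"up3")
bot.movel(tip(64,20),RT,rate=30); rep(bot,"up20")
bot.movel(tip(40,150),RT,rate=120); rep(bot,"up")
bot.movel(tip(-10,230),RT,rate=200); rep(bot,"up")
d=snap(bot,"wrist6");snap(bot,"side6","side")
p=d["pixels"][100:300,200:440,::-1];cv2.imwrite("pics/w6c.png",cv2.resize(p,None,fx=3.2,fy=3,interpolation=cv2.INTER_CUBIC))
d=load("side6");p=d["pixels"][110:270,220:440,::-1];cv2.imwrite("pics/side6c.png",cv2.resize(p,None,fx=3.6,fy=3.6,interpolation=cv2.INTER_CUBIC))
E
```

```text
up3 t13.11 corner y63.6 z3.7 x0.0 F [ 1.6 -6.4  0.8]
up20 t13.79 corner y64.1 z19.9 x-0.1 F [ 0.1  0.7 -0.6]
up t15.04 corner y40.0 z149.4 x-0.2 F [ 0.5  0.7 -0.6]
up t15.67 corner y-9.8 z229.0 x0.0 F [ 0.7  0.5 -0.9]
```

View pics/w6c.png

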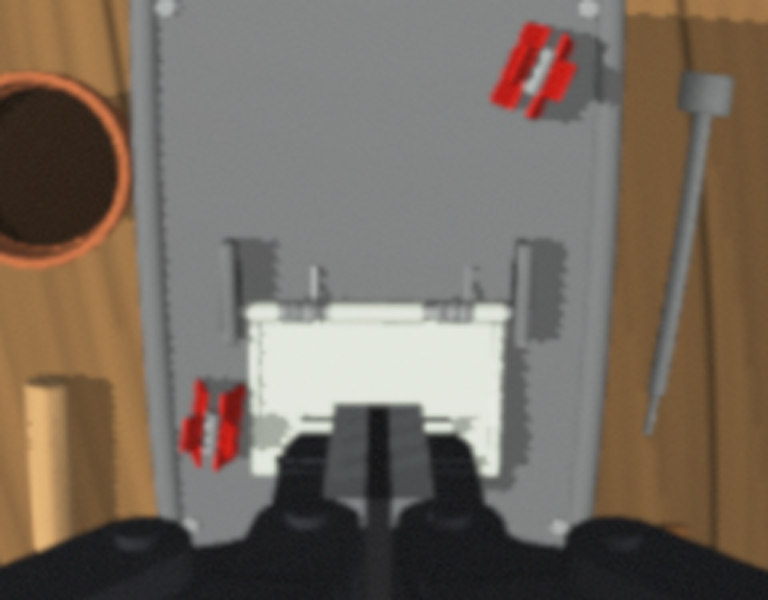

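View pics/side6c.png

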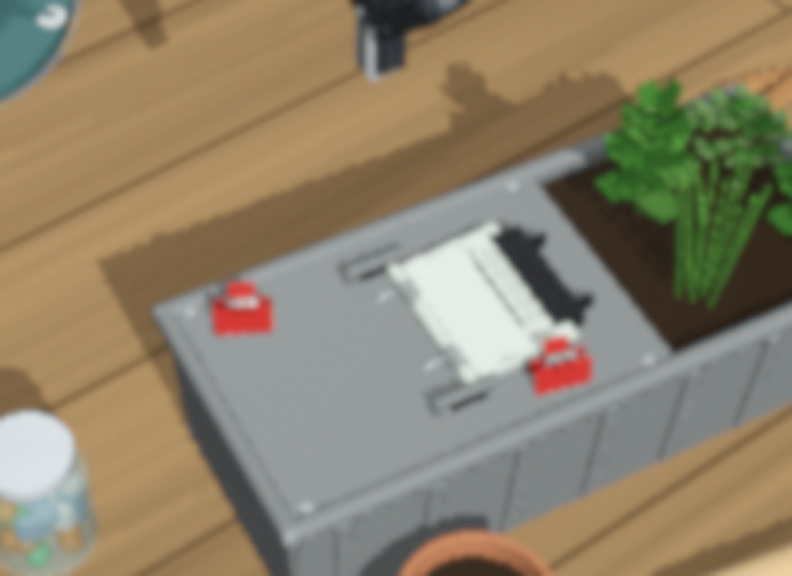

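```bash
python3 - <<'E'
from h import *
from station import bot
D=load("side6");v,u=np.mgrid[:400,:640];r=np.stack([u,v,np.ones_like(u)],-1)@np.linalg.inv(D["camera_matrix"]).T*D["z_map"][...,None]
Q=((r-D["t"])@D["R"]-OP)@RP
m=(abs(Q[...,0])<40)&(Q[...,2]>133)&(Q[...,2]<145)&(Q[...,1]>-66)&(Q[...,1]<-33);q=Q[m]
print("angle",np.polyfit(q[:,1],q[:,2],1)[0],len(q))
d=load("wrist6");P=wristpts(d,d["pos"],d["rot"]); print("pin y",P[204,295:340:6].round(1)[:, 1:].tolist())
bot.wait(.3);rep(bot)
bot.hand_in()
E
```

```text
angle 0.08747871337163432 432
pin y [[-73.7, 141.0], [-72.8, 137.7], [-73.2, 139.2], [-73.1, 138.9], [-72.7, 137.5], [-72.7, 137.6], [-73.4, 140.0], [-73.5, 140.3]]
 t16.07 corner y-9.8 z229.7 x-0.1 F [-0.8 -0.4  0.2]
the job is handed in; nothing more can be done
```

The vent panel is shut, with its free edge under the lip, and I handed the job in at about 16 s of the 38 s allowed.

I pushed the panel over from behind with the closed fingertips and pressed it flat with about 8 N. I then pushed on the thumb catch until the panel stopped at home, and lifted straight off.

**Last checks, before handing in:**
- **Panel:** it rests at about 0.087 rad, as expected when the lip is holding it.
- **Slide:** the hinge pin is at planter y of about -73 mm. It started at about -92 mm, so it has moved the full 18 mm within measuring error.
- **Contact:** the robot stands clear and the wrist force reads about zero.
- **Force:** the push on the catch read only about 3 N before the stop, less than the 5.5 N given for the slide. The pin position still showed the full travel.
- **Bystanders:** the clips, jar, clay pot and spike looked unmoved in the pictures. I judged this by eye and did not measure it. I did not recheck the trowel and pot lifter closely, but the arm never went near them.

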